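# Press a bushing home with bench-mounted locking pliers

### The job

Press the brass bushing home in the tube saddle with the locking pliers: squeeze the blue and red handles together between the fingers until they snap over centre and stay locked with your hand off, then pull the yellow release lever to the blue handle so that the pliers spring open, and let go. Squeeze gently (never more than 25 N on either handle or the lever), do not wrench the pliers round on their swivel, and leave the jar, the burner tip and the spare saddle alone.

Things in the scene. Friction and masses are not known exactly. Their poses are not given: they have to be found in the camera images.
- stand: blue base plate (150 x 110 x 12 mm) bolted to the bench, with a dark 34 mm post; origin on the bench under the swivel axis, z up. The pliers lie level on the post, mid-plane 95 mm above the bench, jaws to its +x, handles to -x, red handle on the +y side; the blue handle's origin lies at (-120, -14, 95) mm from it
- fixed_grip: blue handle of the pliers, rigid with the fixed jaw: a straight bar 12 mm wide (y), 24 mm high (z), reaching from 48 mm ahead (+x) to 82 mm behind (-x) of its origin, then a dark adjusting screw to 102 mm behind. Origin at mid-width and mid-height, where the pliers are to be squeezed; its outer face is at y = -6 mm. Its x axis runs along the bar towards the jaws, y towards the red handle
- closing_grip: red handle, a bar 12 mm wide (y), 24 mm high, from 52 mm ahead to 25 mm behind of its origin, x along the bar towards its pivot over the post, 120 mm ahead; outer face at y = +6 mm. Origin at mid-width and mid-height, opposite the blue one's. Over their outer faces at the origins the handles measure about 68 mm open (the red one slants 0.24 rad) and 40 to 50 mm locked, which differs each time
- handle (a joint): angle of the red handle: 0 open (it springs back there); the angle where it locks differs each time with the setting of the adjusting screw, between 0.16 and 0.24, and dead centre is 0.03 before it. Squeezing stiffens early on, to 11 to 18 N at the origins (it differs too: feel for it), eases off to nothing at dead centre, then the handle pulls itself on to a hard stop and stays locked
- lever_tab: yellow tab (34 x 8 x 24 mm) at the end of the release lever, between the handles' lines, beside the blue handle's tail and beyond the end of the red handle; origin at its centre, x towards the jaws, y away from the blue handle. At rest its outer face (y = +4 mm) is 42 mm from the blue handle's outer face, with the tab's centre 53 mm behind the blue handle's origin. It is pulled by pinching it towards the blue handle
- lever (a joint): angle of the release lever: 0 at rest (a light spring returns it), 0.32 its stop. It turns about a pivot on the blue handle, 68 mm ahead of the tab's centre, so the tab moves 22 mm to the stop. With the pliers locked, the lever's nose pushes the red handle back over dead centre once the lever is at about 0.06 to 0.29 (4 to 20 mm at the tab; it differs with the setting), with 3 to 9 N at the tab; then the pliers spring open
- swivel (a joint): turn of the whole pliers on the post from its rest, + anticlockwise from above; sprung at 20 N m/rad, so 1.4 N per mm of sideways shift where the handles are squeezed. It counts as wrenched beyond 0.05 (6 mm there, 8 N of one-sided push), so the fingers' middle must follow as the handles close
- bushing (a joint): travel of the brass bushing (20 mm flange, in the jaws 72 mm ahead of the post's axis) into the aluminium tube saddle: 0 to 2 mm as found, 7 mm fully home; pushed by the moving jaw and held by friction
- jar_center (a point): amber glass jar, 54 mm across, 75 mm high; its centre. A bystander
- torch_tip_center (a point): brass burner tip standing on end, 32 mm across, 60 mm high; its centre. A bystander
- saddle_center (a point): spare aluminium tube saddle, 50 x 30 x 30 mm; its centre. A bystander

How it is judged:
By the outcome, as a careful person would: the job done as asked, in the order asked, and still so for the second after the job is handed in, with the robot touching nothing.
It also fails if it takes over 58 s, if anything falls off the work surface, if the arm or the gripper's body presses on something with over 40 N, if the wrist force passes 120 N, or if a joint passes its speed limit or range.

### The arm

A 6-joint arm with a two-finger parallel gripper is mounted at the origin on the work surface. World frame = base frame: x ahead of the robot, y to its left, z up, the work surface at z = 0. Lengths are in m, angles in rad, forces in N, time in s.
With the tool pointing down it reaches from about 0.3 to 0.875 m from the base axis. Payload 6.4 kg.
Tool frame: the origin (TCP) lies between the finger pads; the fingertips stand tip_extent ahead of it and the grasp point (between the pads) lies 5 mm behind it (tip_extent is the distance from the TCP to the fingertips, in m); z points along the fingers, y is the direction in which the jaws open and shut (so a half turn about z gives the same grasp; the last joint's range is limited). The gripper opens to 85 mm and grips with 20 to 120 N. Pads are 22 mm wide; open, the fingers measure 114 mm over their backs; the gripper's body (76 mm by 85 mm) begins 54 mm behind the grasp point. The pads swing forward as they close: fully open they stand 13 mm farther back than shut.
Start: joints at [-1.553, 0.181, 1.607, -0, 1.354, -0.206], TCP at [0.128, -0.561, 0.245] pointing down, gripper open.
Joint ranges: [-2.99, 2.99], [-0.89, 2.07], [0.3, 2.58], [-1.14, 4.28], [0, 2.63], [-3.12, 3.12]. Speed limits (rad/s): [2.57, 2.57, 3.01, 3.14, 3.14, 3.14].

### API

Orientations are given as a unit quaternion [w, x, y, z].
In Python, from bench import * gives the robot as it stands.
- The arm moves only by the shell command python3 -m jog 'ROWS'. ROWS is JSON, a list of rows, each a list of 3 entries, a list of its own where there are three numbers: the shift along the tool's x, y, z in mm, then the turn, a rotation vector about the tool's x, y, z in rad, then the opening, from 0 (shut) to 1 (fully open). A call has 1 to 20 rows; each row is the pose to reach, as a shift and turn from the pose measured when the call began, along the tool's axes at that moment; what a row does not reach only later rows make up. A row lasts 1/12 s, in which the tool goes at most 41.7 mm and 7.16 degrees, less where a joint would pass 70% of its speed; a pose out of reach is approached as far as the arm can. A call with a gripper value outside its range is refused whole. The fingers move at their own pace and stop on an object; the grip force is fixed at half the most. Time passes only in rows, so rows that repeat a pose let the fingers close. It gives the time, the measured TCP pose, the force and the opening at its end, in the units of the state.
- get_obs(): the state, without advancing time (a new reading comes with each control period).
- camera(name): name is "scene" or "top"; returns (picture, depth): 384x512x3 uint8, red, green, blue; 384x512 float32, m along the optical axis (not along the pixel's ray), 0 where there is no reading.
- get_calibration(name): a dict with "fx", "fy", "cx", "cy" (pixels), "world_from_camera" (4x4, takes a point from camera to world coordinates). Camera axes: x right, y down, z forward; pixel columns grow to the right and rows downward; lengths in m; the calibration is good to about 2 mm. A picture is of the moment at which its call begins. get_calibration takes no time and is no camera call.
- hand_in(): hands the job in, once; it reports no verdict.
The state is a dict: "time_s": time; "q": joint angles; "dq": joint speeds; "joint_efforts": joint torques, N m; "eef_pos": TCP position; "eef_rot": TCP orientation; "wrist_force": force on the tool from outside, world axes, zero at the start; "torque": the same for the moment, N m; "opening": opening from 0.0 (shut) to 1.0 (fully open).
Only numpy, scipy, OpenCV 4.12 (cv2) and the standard library are available. Lean on these libraries where they do the work, as an engineer would, in place of code of your own. Each camera call takes 0.05 s, during which the arm holds its last target.

## Working session

There is one attempt and no reset: what is moved stays moved. The work goes in short steps, Python scripts to look and compute and a shell command to move; the robot and the scene stay as the last step left them, time stands still between calls to the robot, and variables do not carry over. Pictures are saved under pics/ and viewed, and the job is handed in when it is done.

```bash
ls; mkdir -p pics; python3 - <<'E'
from bench import *
import cv2
o=get_obs();print(o)
for n in("scene","top"):
    p,d=camera(n);cv2.imwrite(f"pics/{n}0.png",p[:,:,::-1]);c=get_calibration(n);print(n,c)
    import numpy as np;np.savez(f"pics/{n}0.npz",p=p,d=d)
E
```

```text
pics
{'time_s': 0.0, 'q': array([-1.55330415e+00,  1.81551579e-01,  1.60798309e+00,  1.70553818e-06,
        1.35380740e+00, -2.06302982e-01]), 'dq': array([ 5.45626493e-04, -2.78584778e-04,  9.29730999e-04,  8.97039106e-04,
       -6.41530387e-05, -1.64257803e-03]), 'joint_efforts': array([ 2.18721267e-03, -4.44861138e+01, -3.51343274e+01, -2.66989318e-04,
        8.69856711e-03,  1.49880321e-05]), 'eef_pos': array([ 0.12761737, -0.56012683,  0.24439025]), 'eef_rot': array([-8.70735678e-04,  9.93745636e-01,  1.11663987e-01,  8.32835662e-05]), 'wrist_force': array([ 0.13021174, -0.00082495, -0.28958436]), 'torque': array([0.00198922, 0.01707237, 0.01022353]), 'opening': 1.003416834431881}
scene {'fx': 400.73228422628523, 'fy': 400.73228422628523, 'cx': 254.51953522895926, 'cy': 191.74925690308964, 'world_from_camera': array([[ 0.57099198,  0.62775389, -0.52904935,  1.04915455],
       [ 0.82088739, -0.44488942,  0.35807444, -0.27248998],
       [-0.01058584, -0.63874757, -0.76934354,  0.70555868],
       [ 0.        ,  0.        ,  0.        ,  1.        ]])}
top {'fx': 429.28210040923307, 'fy': 429.28210040923307, 'cx': 251.73800508022785, 'cy': 189.9518789922521, 'world_from_camera': array([[ 0.00325472, -0.99447028,  0.10496796,  0.52924775],
       [-0.99950239, -0.00652854, -0.03086026,  0.03523366],
       [ 0.0313749 , -0.10481529, -0.99399667,  0.9679457 ],
       [ 0.        ,  0.        ,  0.        ,  1.        ]])}
```

View pics/top0.png

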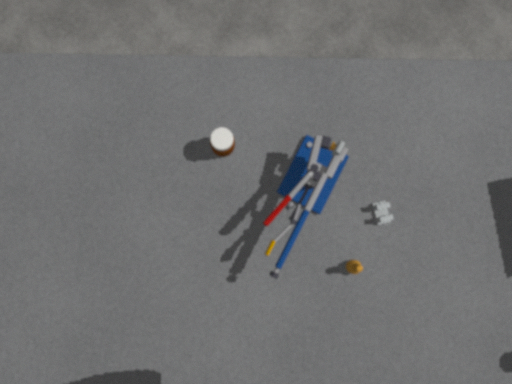

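View pics/scene0.png

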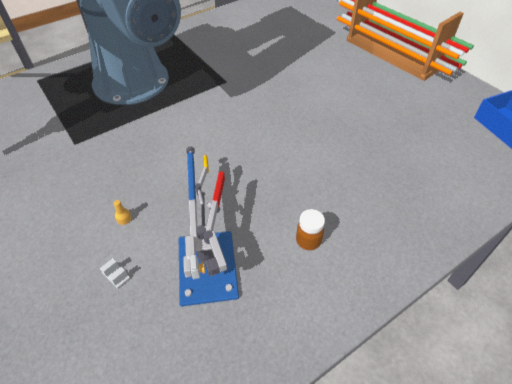

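The top view shows the pliers with the jaws at about (335,150), the blue handle running to (278,268), the red handle at (276,212) and the yellow tab at (270,247). The jar is at (222,140), the saddle at (383,212) and the burner tip at (355,267). Now I'll measure them.

```bash
cat > h.py <<'E'
import numpy as np,cv2
from bench import *
def world(name,p,d):
    c=get_calibration(name);h,w=d.shape
    u,v=np.meshgrid(np.arange(w),np.arange(h))
    P=np.stack([(u-c['cx'])/c['fx']*d,(v-c['cy'])/c['fy']*d,d],-1)
    T=np.array(c['world_from_camera']);return P@T[:3,:3].T+T[:3,3]
def onplane(name,uv,z):
    c=get_calibration(name);T=np.array(c['world_from_camera']);uv=np.atleast_2d(uv).astype(float)
    r=np.c_[(uv[:,0]-c['cx'])/c['fx'],(uv[:,1]-c['cy'])/c['fy'],np.ones(len(uv))]@T[:3,:3].T
    s=(z-T[2,3])/r[:,2];return T[:3,3]+r*s[:,None]
def masks(name,p,d):
    W=world(name,p,d);hsv=cv2.cvtColor(p,cv2.COLOR_RGB2HSV);H,S,V=[hsv[...,i].astype(int) for i in range(3)]
    up=(W[...,2]>.07)&(d>0)&(W[...,2]<.13)
    return W,dict(blue=(H>100)&(H<130)&(S>120)&up,red=((H<6)|(H>172))&(S>150)&(V>60)&up,yel=(H>14)&(H<32)&(S>150)&(V>80)&up)
E
python3 - <<'E'
from h import *
for n in("top","scene"):
    f=np.load(f"pics/{n}0.npz");p,d=f['p'],f['d'];W,M=masks(n,p,d)
    for k,m in M.items():
        m=m.astype(np.uint8);nn,l,st,ce=cv2.connectedComponentsWithStats(m)
        for i in range(1,nn):
            if st[i,4]<8: continue
            q=l==i; ys,xs=np.nonzero(q);Q=onplane(n,np.c_[xs,ys],.107);Qd=W[q]
            mu=Q[:,:2].mean(0);_,s,vt=np.linalg.svd(Q[:,:2]-mu,full_matrices=False);ax=vt[0]*np.sign(vt[0][0]);t=(Q[:,:2]-mu)@ax;w=(Q[:,:2]-mu)@[-ax[1],ax[0]]
            print(n,k,st[i],'zmed',np.median(Qd[:,2]).round(4),Qd[:,2].max().round(4),'mu',mu.round(4),'yaw',np.arctan2(ax[1],ax[0]).round(4),'t',t.min().round(4),t.max().round(4),'w',w.min().round(4),w.max().round(4),'depthmu',Qd.mean(0).round(4))
E
```

```text
top blue [298 188   8  14  16] zmed 0.0811 0.0839 mu [ 0.6102 -0.0924] yaw -0.4866 t -0.0139 0.0163 w -0.0008 0.001 depthmu [ 0.6126 -0.0962  0.0809]
top blue [277 211  32  57 332] zmed 0.1078 0.1125 mu [ 0.5229 -0.0722] yaw -0.4722 t -0.0627 0.0625 w -0.005 0.0058 depthmu [ 0.5229 -0.0721  0.1079]
top red [264 196  27  29 181] zmed 0.1079 0.1121 mu [ 0.5794 -0.0418] yaw -0.7273 t -0.0376 0.0369 w -0.0056 0.0054 depthmu [ 0.5793 -0.0418  0.1077]
top yel [331 144   4   5  12] zmed 0.1038 0.1066 mu [ 0.7116 -0.157 ] yaw -0.592 t -0.005 0.0044 w -0.0024 0.0022 depthmu [ 0.7123 -0.1577  0.1038]
top yel [266 241   9  14  54] zmed 0.1074 0.1113 mu [ 0.5051 -0.0283] yaw -0.4804 t -0.0151 0.0151 w -0.0032 0.0032 depthmu [ 0.5051 -0.0282  0.1075]
scene blue [188 153   7  47 262] zmed 0.1076 0.1104 mu [ 0.5294 -0.0749] yaw -0.4751 t -0.0664 0.0596 w -0.0059 0.0057 depthmu [ 0.5298 -0.075   0.1074]
scene red [368   4  67  33 272] zmed 0.1057 0.1107 mu [0.3426 0.7442] yaw 0.0957 t -0.1303 0.1159 w -0.0104 0.0114 depthmu [0.3408 0.7467 0.1055]
scene red [446  39  23  13  97] zmed 0.1055 0.1107 mu
[... 283 characters left out ...]
052 0.1098 mu [0.1764 0.678 ] yaw -0.0112 t -0.0293 0.0304 w -0.0083 0.0081 depthmu [0.1735 0.6811 0.105 ]
scene yel [358   9  74  38 330] zmed 0.1045 0.1103 mu [0.3612 0.6949] yaw 0.0951 t -0.1413 0.1254 w -0.0119 0.011 depthmu [0.3578 0.6997 0.104 ]
scene yel [436  46  22  13  97] zmed 0.1044 0.1099 mu [0.5337 0.7125] yaw 0.0536 t -0.0338 0.0355 w -0.0129 0.0102 depthmu [0.5312 0.7172 0.1041]
scene yel [204 155   4  17  45] zmed 0.1069 0.1107 mu [ 0.5125 -0.0308] yaw -0.4254 t -0.0204 0.0264 w -0.004 0.0033 depthmu [ 0.5117 -0.0304  0.106 ]
scene yel [200 264   4   8  28] zmed 0.1024 0.1055 mu [ 0.722  -0.1609] yaw -0.4983 t -0.0066 0.0069 w -0.0029 0.0025 depthmu [ 0.7194 -0.16    0.1022]
```

```bash
python3 - <<'E'
import bench
print([x for x in dir(bench) if not x.startswith('__')])
for k in dir(bench):
    if 'ext' in k.lower(): print(k,getattr(bench,k))
import numpy as np
from scipy.spatial.transform import Rotation as R
o=bench.get_obs();q=o['eef_rot'];Rm=R.from_quat([q[1],q[2],q[3],q[0]])
psi=-.474
ex=np.array([np.cos(psi),np.sin(psi),0]);ey=np.array([-ex[1],ex[0],0])
Rt=R.from_matrix(np.c_[ex,-ey,[0,0,-1]])
print('turn',(Rm.inv()*Rt).as_rotvec())
bo=np.array([.538,-.0799,0.095])
for z in(.2,.086):
    t=bo+.028*ey;t[2]=z
    print(t,Rm.inv().apply(t-o['eef_pos'])*1000)
E
```

```text
['MotionError', 'camera', 'get_calibration', 'get_obs', 'hand_in', 'tip_extent']
tip_extent 0.014
turn [-1.56727783e-03  2.12069278e-04  6.97812389e-01]
[ 0.55078057 -0.05498701  0.2       ] [ 524.71578391 -398.61157378   45.25870243]
[ 0.55078057 -0.05498701  0.086     ] [ 524.67819495 -398.43895716  159.25856555]
```

```bash
python3 -m jog '[[[130,-100,45],[0,0,0.2],1],[[260,-200,45],[0,0,0.4],1],[[390,-300,45],[0,0,0.6],1],[[525,-398,45],[0,0,0.698],1],[[525,-398,45],[0,0,0.698],1],[[525,-398,45],[0,0,0.698],1],[[525,-398,45],[0,0,0.698],1],[[525,-398,45],[0,0,0.698],1],[[525,-398,45],[0,0,0.698],1],[[525,-398,45],[0,0,0.698],1],[[525,-398,45],[0,0,0.698],1],[[525,-398,45],[0,0,0.698],1],[[525,-398,45],[0,0,0.698],1],[[525,-398,45],[0,0,0.698],1],[[525,-398,45],[0,0,0.698],1],[[525,-398,45],[0,0,0.698],1],[[525,-398,45],[0,0,0.698],1],[[525,-398,45],[0,0,0.698],1],[[525,-398,45],[0,0,0.698],1],[[525,-398,45],[0,0,0.698],1]]'
cat > st.py <<'E'
from h import *
from scipy.spatial.transform import Rotation as R
def st(bo=(.538,-.0799,.095),psi=-.474):
    o=get_obs();q=o['eef_rot'];Rm=R.from_quat([q[1],q[2],q[3],q[0]])
    ex=np.array([np.cos(psi),np.sin(psi),0]);ey=np.array([-ex[1],ex[0],0])
    Rt=R.from_matrix(np.c_[ex,-ey,[0,0,-1]]);r=o['eef_pos']-np.array(bo)
    f=o['wrist_force']
    print('t',round(o['time_s'],2),'tcp in handle frame mm',(np.array([r@ex,r@ey,r[2]])*1000).round(1),'turn left',(Rm.inv()*Rt).as_rotvec().round(4),'F ex,ey,z',np.round([f@ex,f@ey,f[2]],2),'open',round(o['opening'],4))
if __name__=='__main__': st()
E
python3 st.py; python3 - <<'E'
from h import *
for n in("top","scene"):
    p,d=camera(n);cv2.imwrite(f"pics/{n}1.png",p[:,:,::-1])
E
```

```text
time_s: 1.77
eef_pos: [0.5504, -0.0563, 0.2]
eef_rot: [-0.001, 0.972, -0.235, -0.001]
wrist_force: [-0.3, -0.3, 0.7]
opening: 1.003
t 1.77 tcp in handle frame mm [  0.3  26.6 105. ] turn left [-0.0009  0.0015 -0.0012] F ex,ey,z [-0.13 -0.4   0.74] open 1.0032
```

View pics/top1.png

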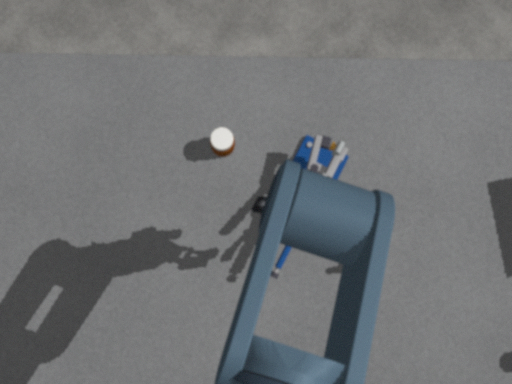

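View pics/scene1.png

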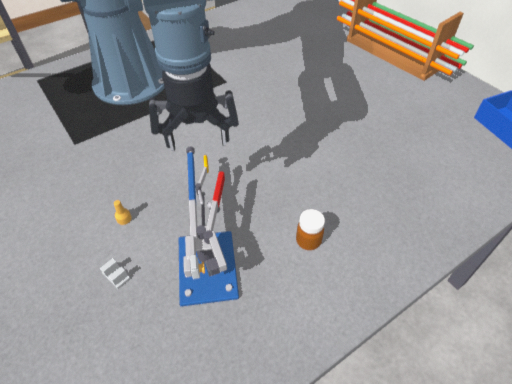

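The scene view has a clear line to the open fingers at (153,115) and (232,110), above and behind the handles. Descending.

```bash
python3 -m jog '[[[0,-1.4,30],[0,0,0],1],[[0,-1.4,60],[0,0,0],1],[[0,-1.4,85],[0,0,0],1],[[0,-1.4,105],[0,0,0],1],[[0,-1.4,117],[0,0,0],1],[[0,-1.4,117],[0,0,0],1],[[0,-1.4,117],[0,0,0],1]]'; python3 st.py; python3 - <<'E'
from h import *
for n in("scene",):
    p,d=camera(n);cv2.imwrite(f"pics/{n}2.png",cv2.resize(p[90:310,100:360,::-1],None,fx=3,fy=2.7,interpolation=cv2.INTER_CUBIC)[:600,:800])
E
```

```text
time_s: 2.45
eef_pos: [0.551, -0.0561, 0.0835]
eef_rot: [-0.001, 0.972, -0.236, -0.0]
wrist_force: [0.3, 0.4, 0.4]
opening: 1.0
t 2.45 tcp in handle frame mm [  0.7  27.2 -11.5] turn left [-0.0011  0.0013 -0.0034] F ex,ey,z [0.09 0.52 0.38] open 0.9998
```

View pics/scene2.png

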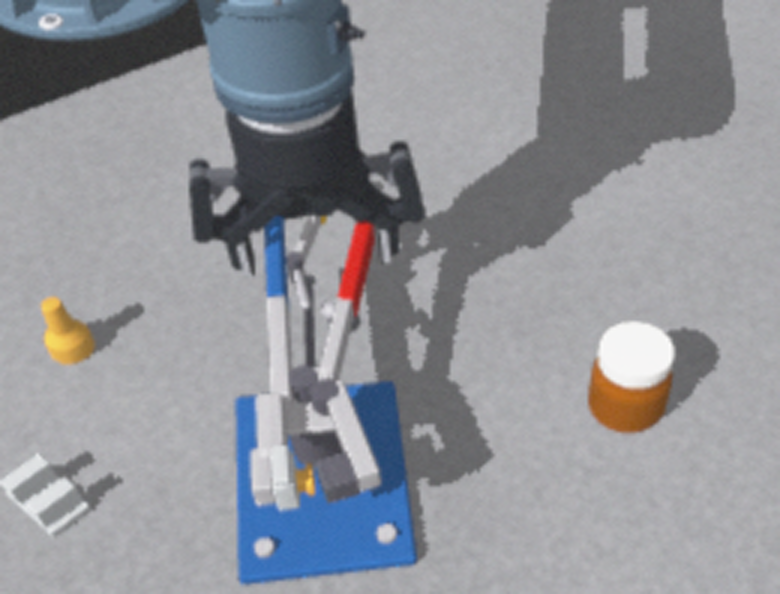

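The fingers straddle both handles, blue at (275,250) and red at (360,250), with clearance on each side. Closing to near contact.

```bash
python3 -m jog '[[[0,-1.3,0],[0,0,0],0.93],[[0,-1.3,0],[0,0,0],0.87],[[0,-1.3,0],[0,0,0],0.83],[[0,-1.3,0],[0,0,0],0.83],[[0,-1.3,0],[0,0,0],0.83],[[0,-1.3,0],[0,0,0],0.83]]'; python3 st.py
```

```text
time_s: 3.0
eef_pos: [0.5534, -0.0552, 0.0853]
eef_rot: [-0.0, 0.972, -0.236, 0.002]
wrist_force: [2.9, -0.8, 2.8]
opening: 0.831
t 3.0 tcp in handle frame mm [ 2.5 29.  -9.7] turn left [-0.0018 -0.0031 -0.0031] F ex,ey,z [2.95 0.58 2.78] open 0.8306
```

```bash
python3 -m jog '[[[0,0,0],[0,0,0],0.82],[[0,0,0],[0,0,0],0.81],[[0,0,0],[0,0,0],0.80],[[0,0,0],[0,0,0],0.80],[[0,0,0],[0,0,0],0.80]]'; python3 st.py
```

```text
time_s: 3.42
eef_pos: [0.5532, -0.0553, 0.0857]
eef_rot: [-0.0, 0.972, -0.236, 0.001]
wrist_force: [-0.9, -0.5, 6.5]
opening: 0.802
t 3.42 tcp in handle frame mm [ 2.3 28.9 -9.3] turn left [-0.0014 -0.0026 -0.003 ] F ex,ey,z [-0.56 -0.89  6.49] open 0.8017
```

```bash
python3 st.py; python3 - <<'E'
from h import *
p,d=camera("scene");cv2.imwrite("pics/scene3.png",cv2.resize(p[120:220,150:280,::-1],None,fx=6,fy=6,interpolation=cv2.INTER_CUBIC))
p,d=camera("top");cv2.imwrite("pics/top3.png",cv2.resize(p[160:280,220:380,::-1],None,fx=5,fy=5,interpolation=cv2.INTER_CUBIC))
E
python3 st.py
```

```text
t 3.42 tcp in handle frame mm [ 2.3 28.9 -9.3] turn left [-0.0014 -0.0026 -0.003 ] F ex,ey,z [-0.56 -0.89  6.49] open 0.8017
t 3.52 tcp in handle frame mm [ 2.3 28.9 -9.3] turn left [-0.0014 -0.0027 -0.003 ] F ex,ey,z [-0.71 -0.34  7.94] open 0.7993
```

View pics/scene3.png

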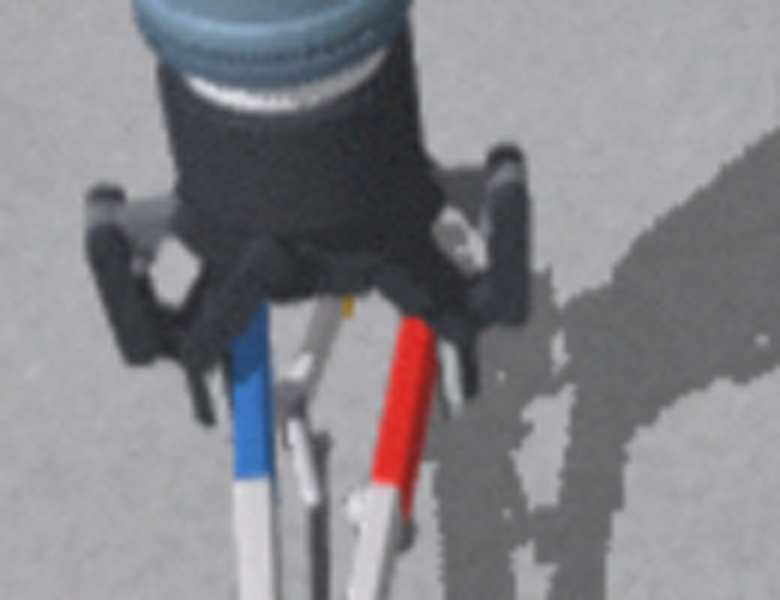

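View pics/top3.png

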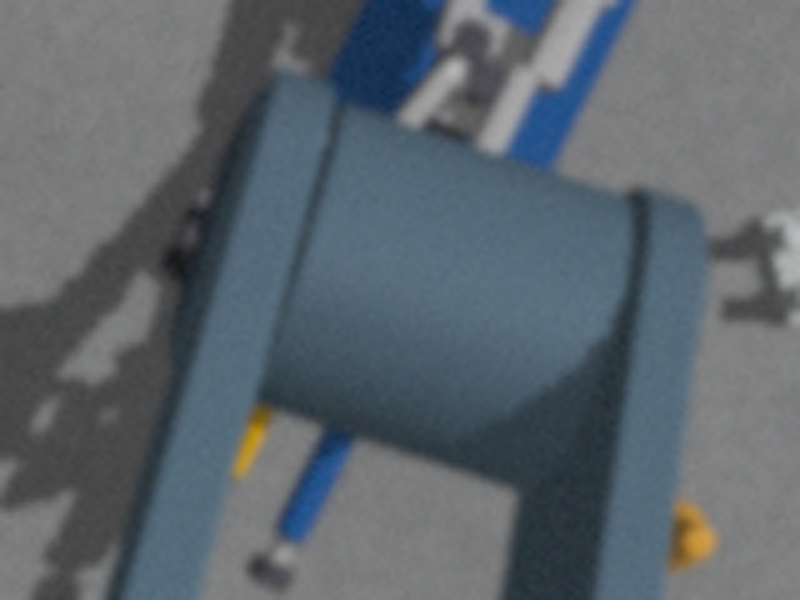

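The right knuckle, at (430,310) in the zoomed view, overlaps the red handle. With the upward force at 6.5 N, it seems to be resting on the handle top. Opening slightly and raising about 8 mm.

```bash
python3 -m jog '[[[-1,0,0],[0,0,0],0.85],[[-2,0.5,-4],[0,0,0],0.88],[[-2,0.5,-8],[0,0,0],0.88],[[-2,0.5,-8],[0,0,0],0.88],[[-2,0.5,-8],[0,0,0],0.88]]'; python3 st.py
```

```text
time_s: 3.93
eef_pos: [0.5513, -0.0547, 0.0939]
eef_rot: [-0.0, 0.972, -0.236, 0.002]
wrist_force: [1.9, 0.4, 1.1]
opening: 0.879
t 3.93 tcp in handle frame mm [ 0.3 28.5 -1.1] turn left [-0.0016 -0.0029 -0.0028] F ex,ey,z [1.5  1.19 1.05] open 0.8789
```

```bash
python3 -m jog '[[[0,0,0],[0,0,0],0.86],[[0,0,0],[0,0,0],0.84],[[0,0,0],[0,0,0],0.83],[[0,0,0],[0,0,0],0.83],[[0,0,0],[0,0,0],0.83]]'; python3 st.py
```

```text
time_s: 4.35
eef_pos: [0.5513, -0.0546, 0.0941]
eef_rot: [-0.0, 0.972, -0.236, 0.002]
wrist_force: [-1.2, 1.8, 3.2]
opening: 0.831
t 4.35 tcp in handle frame mm [ 0.3 28.5 -0.9] turn left [-0.0017 -0.003  -0.0027] F ex,ey,z [-1.91  1.03  3.18] open 0.8311
```

```bash
python3 -m jog '[[[0,0,0],[0,0,0],0.83],[[0,0,0],[0,0,0],0.83]]'; python3 st.py
python3 -m jog '[[[0,0,0],[0,0,0],0.81],[[0,0,0],[0,0,0],0.80],[[0,0,0],[0,0,0],0.80],[[0,0,0],[0,0,0],0.80]]'; python3 st.py
python3 -m jog '[[[0,0,0],[0,0,0],0.80],[[0,0,0],[0,0,0],0.80]]'; python3 st.py
```

```text
time_s: 4.52
eef_pos: [0.5513, -0.0546, 0.0941]
eef_rot: [-0.0, 0.972, -0.236, 0.002]
wrist_force: [0.6, 1.8, 2.9]
opening: 0.832
t 4.52 tcp in handle frame mm [ 0.3 28.6 -0.9] turn left [-0.0017 -0.003  -0.0028] F ex,ey,z [-0.25  1.9   2.93] open 0.8323
time_s: 4.85
eef_pos: [0.5513, -0.0548, 0.0944]
eef_rot: [-0.0, 0.972, -0.236, 0.002]
wrist_force: [-2.2, 1.0, 6.2]
opening: 0.801
t 4.85 tcp in handle frame mm [ 0.4 28.4 -0.6] turn left [-0.0013 -0.0029 -0.0026] F ex,ey,z [-2.44 -0.08  6.16] open 0.8013
time_s: 5.02
eef_pos: [0.5512, -0.0548, 0.0945]
eef_rot: [-0.0, 0.972, -0.236, 0.002]
wrist_force: [-0.8, 0.1, 3.0]
opening: 0.798
t 5.02 tcp in handle frame mm [ 0.3 28.3 -0.5] turn left [-0.0013 -0.0028 -0.0026] F ex,ey,z [-0.78 -0.25  3.05] open 0.7982
```

The pads are now in contact at about 68 mm. The upward force is friction from the pads swinging forward. I'll squeeze in small steps, moving the midpoint toward blue and raising slightly.

```bash
python3 -m jog '[[[0,0.4,-0.2],[0,0,0],0.79],[[0,0.9,-0.4],[0,0,0],0.78],[[0,1.3,-0.6],[0,0,0],0.77],[[0,1.7,-0.8],[0,0,0],0.76],[[0,1.7,-0.8],[0,0,0],0.76],[[0,1.7,-0.8],[0,0,0],0.76]]'; python3 st.py;  python3 - <<'E'
from h import *
p,d=camera("scene");cv2.imwrite("pics/scene4.png",cv2.resize(p[120:220,150:280,::-1],None,fx=6,fy=6,interpolation=cv2.INTER_CUBIC))
E
```

```text
time_s: 5.52
eef_pos: [0.5504, -0.0563, 0.0953]
eef_rot: [-0.0, 0.972, -0.236, 0.001]
wrist_force: [-0.4, 2.9, 4.3]
opening: 0.763
t 5.52 tcp in handle frame mm [ 0.3 26.6  0.3] turn left [-0.0012 -0.0028 -0.0025] F ex,ey,z [-1.71  2.38  4.34] open 0.7634
```

View pics/scene4.png

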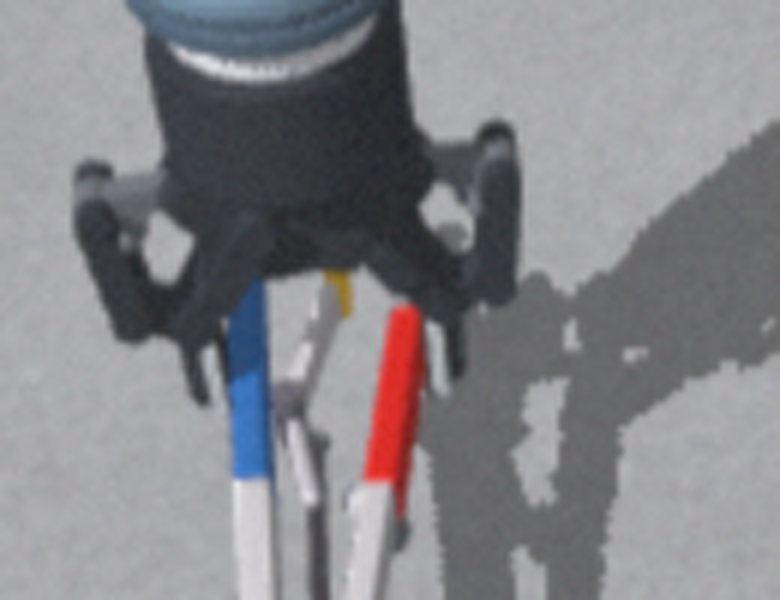

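The red handle has moved in (its end went from (415,320) to (405,310)), and the blue handle hasn't moved. Continuing.

```bash
python3 -m jog '[[[0,0.2,-0.2],[0,0,0],0.75],[[0,0.6,-0.4],[0,0,0],0.74],[[0,0.9,-0.6],[0,0,0],0.73],[[0,1.2,-0.8],[0,0,0],0.72],[[0,1.2,-0.8],[0,0,0],0.72],[[0,1.2,-0.8],[0,0,0],0.72]]'; python3 st.py
```

```text
time_s: 6.07
eef_pos: [0.5498, -0.0574, 0.0961]
eef_rot: [-0.0, 0.972, -0.236, 0.001]
wrist_force: [-1.5, 2.0, 5.8]
opening: 0.724
t 6.07 tcp in handle frame mm [ 0.2 25.4  1.1] turn left [-0.0011 -0.0026 -0.0026] F ex,ey,z [-2.3   1.11  5.76] open 0.7239
```

```bash
python3 -m jog '[[[0,0.2,-0.2],[0,0,0],0.71],[[0,0.6,-0.4],[0,0,0],0.70],[[0,1.0,-0.6],[0,0,0],0.69],[[0,1.4,-0.8],[0,0,0],0.68],[[0,1.4,-0.8],[0,0,0],0.68],[[0,1.4,-0.8],[0,0,0],0.68]]'; python3 st.py
```

```text
time_s: 6.57
eef_pos: [0.549, -0.0587, 0.0968]
eef_rot: [-0.0, 0.972, -0.236, 0.001]
wrist_force: [-1.8, 1.6, 4.9]
opening: 0.684
t 6.57 tcp in handle frame mm [ 0.1 23.9  1.8] turn left [-0.001  -0.0024 -0.0026] F ex,ey,z [-2.32  0.66  4.89] open 0.6844
```

```bash
python3 -m jog '[[[0,0.4,-0.2],[0,0,0],0.67],[[0,0.8,-0.4],[0,0,0],0.66],[[0,1.2,-0.5],[0,0,0],0.65],[[0,1.2,-0.5],[0,0,0],0.65],[[0,1.2,-0.5],[0,0,0],0.65]]'; python3 st.py
```

```text
time_s: 6.98
eef_pos: [0.5484, -0.0599, 0.0973]
eef_rot: [-0.0, 0.972, -0.236, 0.001]
wrist_force: [-2.2, 1.2, 4.0]
opening: 0.653
t 6.98 tcp in handle frame mm [ 0.1 22.6  2.3] turn left [-0.0008 -0.0023 -0.0027] F ex,ey,z [-2.46  0.06  4.04] open 0.6526
```

```bash
python3 -m jog '[[[0,0.4,-0.2],[0,0,0],0.64],[[0,0.8,-0.4],[0,0,0],0.63],[[0,0.8,-0.5],[0,0,0],0.63],[[0,0.8,-0.5],[0,0,0],0.63]]'; python3 st.py
```

```text
time_s: 7.32
eef_pos: [0.548, -0.0606, 0.0976]
eef_rot: [-0.0, 0.972, -0.236, 0.001]
wrist_force: [-1.3, 0.7, 2.4]
opening: 0.633
t 7.32 tcp in handle frame mm [ 0.1 21.7  2.6] turn left [-0.0008 -0.0022 -0.0028] F ex,ey,z [-1.49  0.02  2.37] open 0.6331
```

```bash
python3 - <<'E'
from h import *
p,d=camera("scene");cv2.imwrite("pics/scene5.png",cv2.resize(p[120:220,150:280,::-1],None,fx=6,fy=6,interpolation=cv2.INTER_CUBIC))
E
```

```text
(no output)
```

View pics/scene5.png

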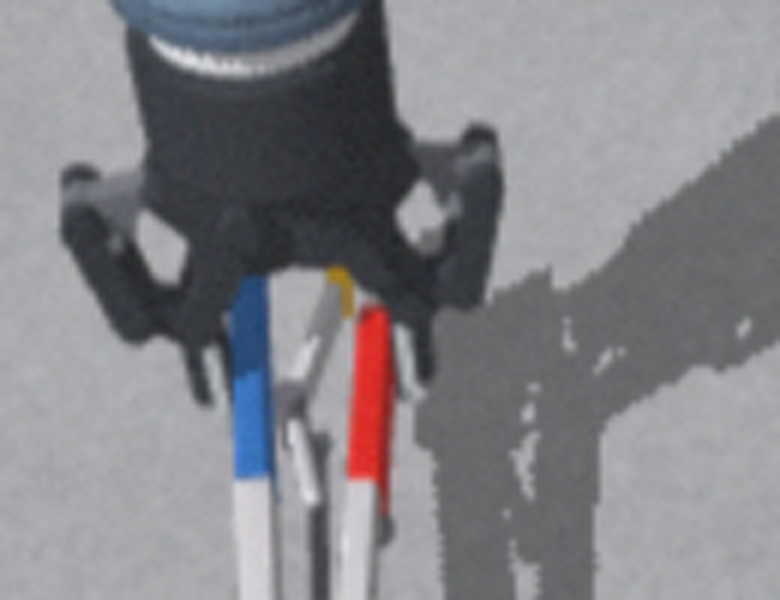

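The red handle has come in (end at (372,310)) and is still against its pad. The drag force is easing, so dead centre is near. Smaller steps now.

```bash
python3 -m jog '[[[0,0.4,-0.1],[0,0,0],0.62],[[0,0.9,-0.2],[0,0,0],0.61],[[0,0.9,-0.2],[0,0,0],0.61],[[0,0.9,-0.2],[0,0,0],0.61]]'; python3 st.py
```

```text
time_s: 7.7
eef_pos: [0.5475, -0.0614, 0.0978]
eef_rot: [-0.0, 0.972, -0.236, 0.001]
wrist_force: [-1.8, 0.9, 4.6]
opening: 0.616
t 7.7 tcp in handle frame mm [ 0.1 20.8  2.8] turn left [-0.0008 -0.0022 -0.0029] F ex,ey,z [-2.06  0.    4.58] open 0.6163
```

```bash
python3 -m jog '[[[0,0.4,-0.1],[0,0,0],0.60],[[0,0.9,-0.2],[0,0,0],0.59],[[0,0.9,-0.2],[0,0,0],0.59],[[0,0.9,-0.2],[0,0,0],0.59]]'; python3 st.py;python3 - <<'E'
from h import *
p,d=camera("scene");cv2.imwrite("pics/scene6.png",cv2.resize(p[120:220,150:280,::-1],None,fx=6,fy=6,interpolation=cv2.INTER_CUBIC))
E
```

```text
time_s: 8.03
eef_pos: [0.5471, -0.0623, 0.098]
eef_rot: [-0.0, 0.972, -0.236, 0.001]
wrist_force: [-1.9, 1.2, 3.7]
opening: 0.591
t 8.03 tcp in handle frame mm [ 0.1 19.8  3. ] turn left [-0.0008 -0.0022 -0.0031] F ex,ey,z [-2.19  0.21  3.73] open 0.5911
```

View pics/scene6.png

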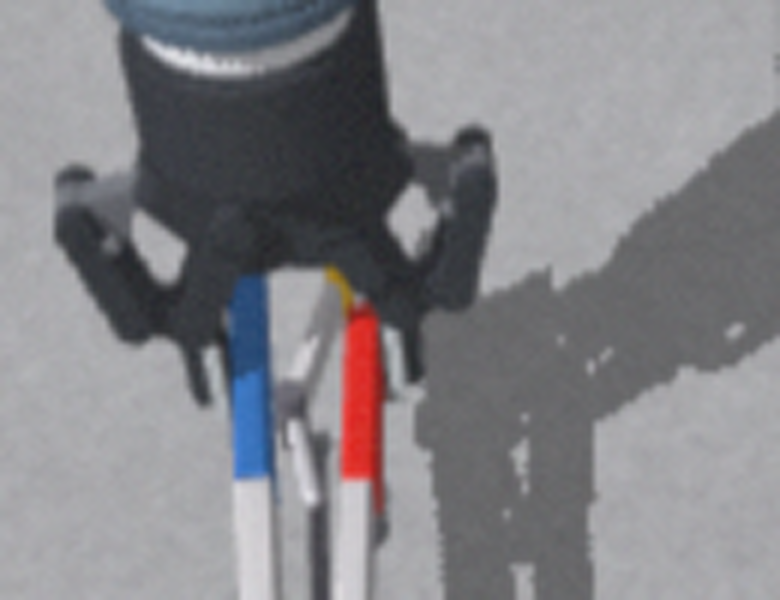

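```bash
cat >> h.py <<'E'
def redw(tag):
    p,d=camera("scene");W,M=masks("scene",p,d)
    bo=np.array([.538,-.0799]);psi=-.474;ex=np.array([np.cos(psi),np.sin(psi)]);ey=np.array([-ex[1],ex[0]])
    for k in('blue','red'):
        ys,xs=np.nonzero(M[k]);Q=onplane("scene",np.c_[xs,ys],.107)[:,:2]-bo;Q=Q[(abs(Q@ex)<.08)&(abs(Q@ey)<.1)]
        print(k,len(Q),end=' ')
        for lo in(.01,.02,.03,.04):
            s=(Q@ex>lo)&(Q@ex<lo+.01)
            if s.sum()>3: print(int(lo*1000),'mean ey mm',((Q@ey)[s].mean()*1000).round(1),end='; ')
        print()
    cv2.imwrite(f"pics/{tag}.png",cv2.resize(p[120:220,150:280,::-1],None,fx=6,fy=6,interpolation=cv2.INTER_CUBIC))
E
python3 -m jog '[[[0,0.3,0],[0,0,0],0.585],[[0,0.3,0],[0,0,0],0.585],[[0,0.3,0],[0,0,0],0.585]]'; python3 st.py;python3 -c "
from h import *;redw('s7')"
```

```text
time_s: 8.33
eef_pos: [0.547, -0.0625, 0.0981]
eef_rot: [-0.0, 0.972, -0.236, 0.001]
wrist_force: [-2.0, 0.7, 5.4]
opening: 0.587
t 8.33 tcp in handle frame mm [ 0.1 19.6  3.1] turn left [-0.0008 -0.0022 -0.003 ] F ex,ey,z [-2.13 -0.29  5.45] open 0.5874
blue 190 10 mean ey mm 0.7; 20 mean ey mm 0.8; 30 mean ey mm 0.5; 40 mean ey mm 0.4; 
red 159 10 mean ey mm 37.0; 20 mean ey mm 36.6; 30 mean ey mm 35.4; 40 mean ey mm 34.8;
```

```bash
python3 -m jog '[[[0,0.5,0],[0,0,0],0.575],[[0,0.5,0],[0,0,0],0.575],[[0,0.5,0],[0,0,0],0.575]]'; python3 st.py;python3 -c "
from h import *;redw('s8')"
```

```text
time_s: 8.63
eef_pos: [0.5468, -0.063, 0.0981]
eef_rot: [-0.0, 0.972, -0.236, 0.001]
wrist_force: [-3.1, 0.9, 4.2]
opening: 0.576
t 8.63 tcp in handle frame mm [ 0.1 19.1  3.1] turn left [-0.0008 -0.0023 -0.0031] F ex,ey,z [-3.17 -0.6   4.15] open 0.5764
blue 189 10 mean ey mm 0.7; 20 mean ey mm 0.8; 30 mean ey mm 0.5; 40 mean ey mm 0.2; 
red 159 10 mean ey mm 36.4; 20 mean ey mm 35.8; 30 mean ey mm 35.4; 40 mean ey mm 34.7;
```

View pics/s8.png

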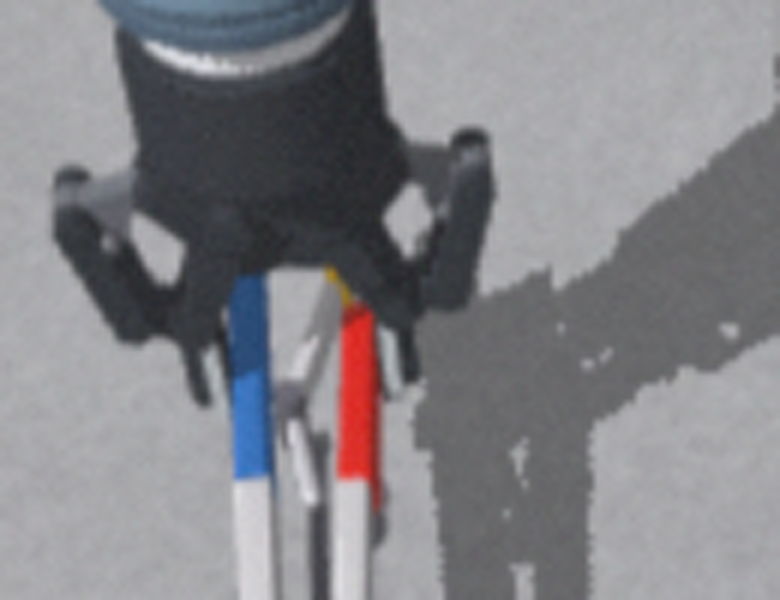

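```bash
python3 -m jog '[[[0,0.4,0],[0,0,0],0.565],[[0,0.4,0],[0,0,0],0.565],[[0,0.4,0],[0,0,0],0.565]]'; python3 st.py;python3 -c "
from h import *;redw('s9')"
```

```text
time_s: 8.93
eef_pos: [0.5466, -0.0633, 0.0981]
eef_rot: [-0.0, 0.972, -0.236, 0.001]
wrist_force: [-1.0, 0.9, 5.3]
opening: 0.567
t 8.93 tcp in handle frame mm [ 0.1 18.7  3.1] turn left [-0.0008 -0.0022 -0.0031] F ex,ey,z [-1.31  0.37  5.3 ] open 0.5666
blue 192 10 mean ey mm 0.8; 20 mean ey mm 0.8; 30 mean ey mm 0.5; 40 mean ey mm 0.4; 
red 152 10 mean ey mm 36.4; 20 mean ey mm 35.6; 30 mean ey mm 34.4; 40 mean ey mm 33.1;
```

```bash
python3 -m jog '[[[0,0.4,0],[0,0,0],0.555],[[0,0.4,0],[0,0,0],0.555],[[0,0.4,0],[0,0,0],0.555]]'; python3 st.py;python3 -c "
from h import *;redw('s10')"
```

```text
time_s: 9.23
eef_pos: [0.5465, -0.0637, 0.0981]
eef_rot: [-0.0, 0.972, -0.236, 0.001]
wrist_force: [-1.9, 1.1, 3.4]
opening: 0.561
t 9.23 tcp in handle frame mm [ 0.2 18.2  3.1] turn left [-0.0007 -0.0024 -0.0032] F ex,ey,z [-2.22  0.08  3.38] open 0.5609
blue 190 10 mean ey mm 0.5; 20 mean ey mm 0.8; 30 mean ey mm 0.5; 40 mean ey mm 0.4; 
red 159 10 mean ey mm 34.7; 20 mean ey mm 33.7; 30 mean ey mm 33.5; 40 mean ey mm 32.8;
```

View pics/s10.png

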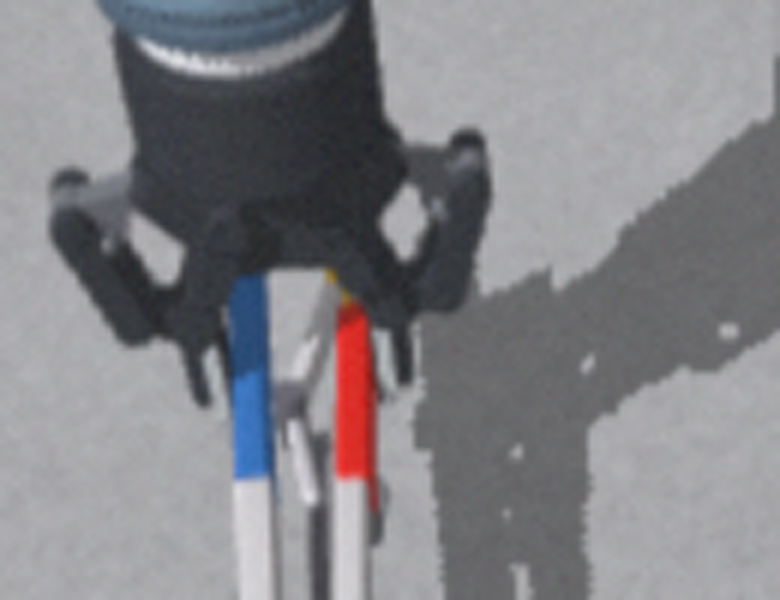

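```bash
python3 -m jog '[[[0,0.2,0],[0,0,0],0.557]]'; python3 st.py;python3 -c "
from h import *;redw('s11')"
```

```text
time_s: 9.37
eef_pos: [0.5464, -0.0639, 0.098]
eef_rot: [-0.0, 0.972, -0.236, 0.001]
wrist_force: [-1.3, 1.3, 3.3]
opening: 0.558
t 9.37 tcp in handle frame mm [ 0.2 18.1  3. ] turn left [-0.0009 -0.0025 -0.0032] F ex,ey,z [-1.76  0.53  3.31] open 0.5579
blue 197 10 mean ey mm 0.2; 20 mean ey mm 0.8; 30 mean ey mm 0.5; 40 mean ey mm 0.2; 
red 160 10 mean ey mm 34.7; 20 mean ey mm 33.7; 30 mean ey mm 33.5; 40 mean ey mm 32.8;
```

```bash
python3 -m jog '[[[0,-0.5,0],[0,0,0],0.57],[[0,-0.9,0],[0,0,0],0.58],[[0,-0.9,0],[0,0,0],0.58]]'; python3 st.py;python3 -c "
from h import *;redw('s12')"
```

```text
time_s: 9.67
eef_pos: [0.547, -0.0632, 0.0977]
eef_rot: [-0.0, 0.972, -0.236, 0.001]
wrist_force: [0.7, -0.2, -0.2]
opening: 0.581
t 9.67 tcp in handle frame mm [ 0.4 19.   2.7] turn left [-0.0009 -0.0028 -0.0033] F ex,ey,z [ 0.67  0.17 -0.22] open 0.5806
blue 196 10 mean ey mm 0.2; 20 mean ey mm 0.8; 30 mean ey mm 0.5; 40 mean ey mm 0.4; 
red 160 10 mean ey mm 36.3; 20 mean ey mm 35.8; 30 mean ey mm 35.4; 40 mean ey mm 34.8;
```

View pics/s12.png

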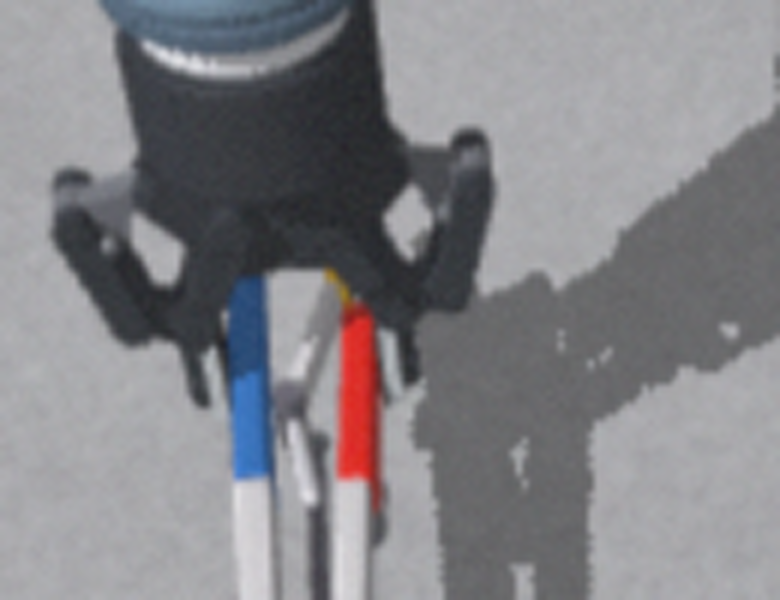

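The red handle followed the pad back, so it isn't over centre yet. Squeezing further.

```bash
python3 -m jog '[[[0,0.4,0],[0,0,0],0.57],[[0,0.8,0],[0,0,0],0.56],[[0,1.2,0],[0,0,0],0.55],[[0,1.2,0],[0,0,0],0.55],[[0,1.2,0],[0,0,0],0.55]]'; python3 st.py;python3 -c "
from h import *;redw('s13')"
```

```text
time_s: 10.13
eef_pos: [0.5464, -0.0642, 0.0978]
eef_rot: [-0.0, 0.972, -0.236, 0.001]
wrist_force: [-0.8, 1.1, 3.3]
opening: 0.552
t 10.13 tcp in handle frame mm [ 0.3 17.8  2.8] turn left [-0.0009 -0.0027 -0.0033] F ex,ey,z [-1.2   0.59  3.27] open 0.5517
blue 197 10 mean ey mm 0.2; 20 mean ey mm 0.8; 30 mean ey mm 0.5; 40 mean ey mm 0.4; 
red 157 10 mean ey mm 34.7; 20 mean ey mm 33.7; 30 mean ey mm 33.5; 40 mean ey mm 32.8;
```

```bash
python3 -m jog '[[[0,0.2,0],[0,0,0],0.545],[[0,0.4,0],[0,0,0],0.54],[[0,0.4,0],[0,0,0],0.54],[[0,0.4,0],[0,0,0],0.54]]'; python3 st.py;python3 -c "
from h import *;redw('s14')"
```

```text
time_s: 10.52
eef_pos: [0.5462, -0.0646, 0.0978]
eef_rot: [-0.0, 0.972, -0.236, 0.001]
wrist_force: [-1.0, 0.5, 2.6]
opening: 0.544
t 10.52 tcp in handle frame mm [ 0.4 17.3  2.8] turn left [-0.0009 -0.0029 -0.0034] F ex,ey,z [-1.07 -0.01  2.64] open 0.5435
blue 200 10 mean ey mm 0.2; 20 mean ey mm 0.8; 30 mean ey mm 0.5; 40 mean ey mm 0.4; 
red 149 10 mean ey mm 34.2; 20 mean ey mm 33.4; 30 mean ey mm 31.9; 40 mean ey mm 31.4;
```

```bash
python3 -m jog '[[[0,0.2,0],[0,0,0],0.535],[[0,0.4,0],[0,0,0],0.53],[[0,0.4,0],[0,0,0],0.53],[[0,0.4,0],[0,0,0],0.53]]'; python3 st.py;python3 -c "
from h import *;redw('s15')"
```

```text
time_s: 10.9
eef_pos: [0.546, -0.065, 0.0977]
eef_rot: [-0.0, 0.972, -0.236, 0.001]
wrist_force: [-0.8, -0.5, 1.5]
opening: 0.533
t 10.9 tcp in handle frame mm [ 0.4 16.9  2.7] turn left [-0.0009 -0.0028 -0.0034] F ex,ey,z [-0.51 -0.77  1.52] open 0.5335
blue 196 10 mean ey mm 0.2; 20 mean ey mm 0.8; 30 mean ey mm 0.5; 40 mean ey mm 0.4; 
red 159 10 mean ey mm 32.7; 20 mean ey mm 32.2; 30 mean ey mm 31.5; 40 mean ey mm 30.9;
```

```bash
python3 -m jog '[[[0,0.2,0],[0,0,0],0.525],[[0,0.4,0],[0,0,0],0.52],[[0,0.4,0],[0,0,0],0.52],[[0,0.4,0],[0,0,0],0.52]]'; python3 st.py;python3 -c "
from h import *;redw('s16')"
```

```text
time_s: 11.28
eef_pos: [0.5459, -0.0654, 0.0976]
eef_rot: [-0.0, 0.972, -0.236, 0.002]
wrist_force: [0.6, -0.4, -0.2]
opening: 0.522
t 11.28 tcp in handle frame mm [ 0.4 16.5  2.6] turn left [-0.0009 -0.0029 -0.0035] F ex,ey,z [ 0.73 -0.09 -0.25] open 0.5217
blue 201 10 mean ey mm 0.2; 20 mean ey mm 0.8; 30 mean ey mm 0.5; 40 mean ey mm 0.4; 
red 157 10 mean ey mm 32.5; 20 mean ey mm 31.9; 30 mean ey mm 31.5; 40 mean ey mm 30.9;
```

View pics/s16.png

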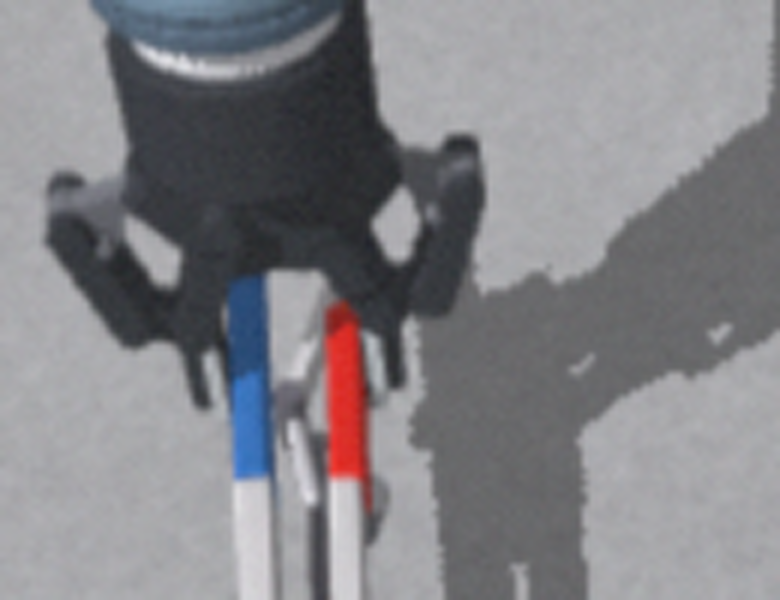

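The drag force is about 0 now, so this is near dead centre. One more small step, then check.

```bash
python3 -m jog '[[[0,0.2,0],[0,0,0],0.515],[[0,0.4,0],[0,0,0],0.51],[[0,0.4,0],[0,0,0],0.51],[[0,0.4,0],[0,0,0],0.51]]'; python3 st.py;python3 -c "
from h import *;redw('s17')"
```

```text
time_s: 11.67
eef_pos: [0.5457, -0.0658, 0.0976]
eef_rot: [-0.0, 0.972, -0.236, 0.002]
wrist_force: [0.1, -0.4, 0.8]
opening: 0.508
t 11.67 tcp in handle frame mm [ 0.4 16.1  2.6] turn left [-0.0009 -0.0029 -0.0034] F ex,ey,z [ 0.32 -0.32  0.81] open 0.5083
blue 199 10 mean ey mm 0.2; 20 mean ey mm 0.8; 30 mean ey mm 0.5; 40 mean ey mm 0.4; 
red 149 10 mean ey mm 31.2; 20 mean ey mm 31.6; 30 mean ey mm 30.5; 40 mean ey mm 30.5;
```

```bash
python3 -m jog '[[[0,0.1,0],[0,0,0],0.51],[[0,0.1,0],[0,0,0],0.51]]'; python3 st.py;python3 -c "
from h import *;redw('s18')"
```

```text
time_s: 11.88
eef_pos: [0.5456, -0.0658, 0.0976]
eef_rot: [-0.0, 0.972, -0.236, 0.001]
wrist_force: [0.5, -0.1, 1.1]
opening: 0.508
t 11.88 tcp in handle frame mm [ 0.3 16.   2.6] turn left [-0.0009 -0.0028 -0.0034] F ex,ey,z [0.5  0.19 1.1 ] open 0.5081
blue 200 10 mean ey mm 0.2; 20 mean ey mm 0.8; 30 mean ey mm 0.5; 40 mean ey mm 0.2; 
red 150 10 mean ey mm 31.0; 20 mean ey mm 31.6; 30 mean ey mm 30.5; 40 mean ey mm 30.4;
```

View pics/s18.png

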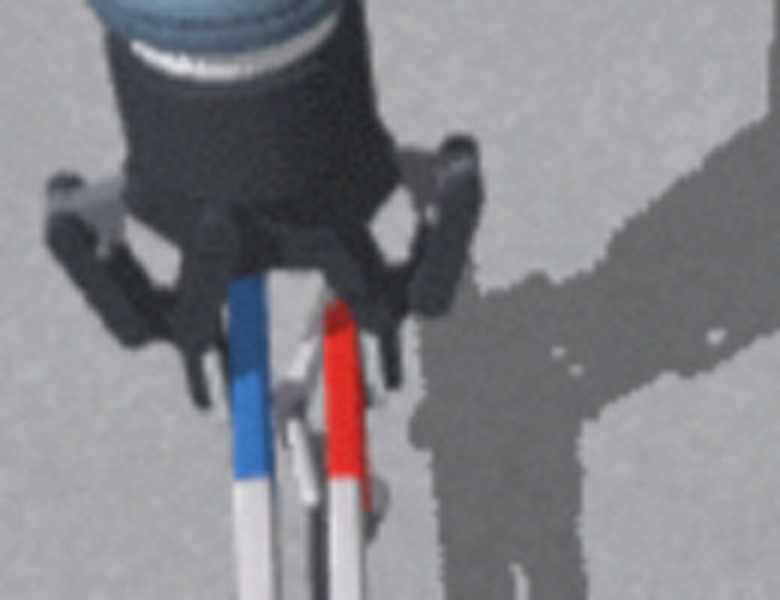

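```bash
python3 -m jog '[[[0,-0.3,0],[0,0,0],0.52],[[0,-0.6,0],[0,0,0],0.53],[[0,-1.0,0],[0,0,0],0.54],[[0,-1.0,0],[0,0,0],0.54]]'; python3 st.py;python3 -c "
from h import *;redw('s19')"
```

```text
time_s: 12.27
eef_pos: [0.5461, -0.0649, 0.0975]
eef_rot: [-0.0, 0.972, -0.236, 0.001]
wrist_force: [-0.3, -1.2, 0.3]
opening: 0.541
t 12.27 tcp in handle frame mm [ 0.3 17.1  2.5] turn left [-0.0009 -0.0028 -0.0034] F ex,ey,z [ 0.31 -1.22  0.28] open 0.5414
blue 196 10 mean ey mm 0.2; 20 mean ey mm 0.8; 30 mean ey mm 0.5; 40 mean ey mm 0.4; 
red 153 10 mean ey mm 31.2; 20 mean ey mm 31.1; 30 mean ey mm 30.5; 40 mean ey mm 30.2;
```

View pics/s19.png

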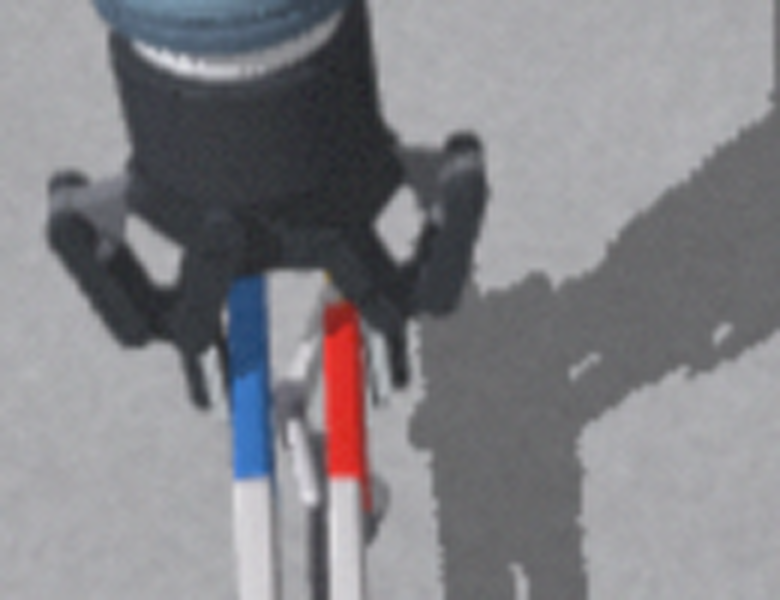

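The red handle stayed at ey≈31 mm while the pads opened, leaving a visible gap at (375,360). It's locked. Opening wide and checking again hands-off.

```bash
python3 -m jog '[[[0,-0.5,0],[0,0,0],0.60],[[0,-0.5,0],[0,0,0],0.70],[[0,-0.5,0],[0,0,0],0.80],[[0,-0.5,0],[0,0,0],0.80],[[0,-0.5,0],[0,0,0],0.80]]'; python3 st.py;python3 -c "
from h import *;redw('s20')"
```

```text
time_s: 12.73
eef_pos: [0.5463, -0.0644, 0.0975]
eef_rot: [-0.0, 0.972, -0.236, 0.001]
wrist_force: [-1.0, -0.3, 0.3]
opening: 0.802
t 12.73 tcp in handle frame mm [ 0.3 17.5  2.5] turn left [-0.0009 -0.0027 -0.0034] F ex,ey,z [-0.73 -0.68  0.33] open 0.8025
blue 180 10 mean ey mm 0.8; 20 mean ey mm 0.8; 30 mean ey mm 0.3; 40 mean ey mm 0.4; 
red 154 10 mean ey mm 31.2; 20 mean ey mm 31.1; 30 mean ey mm 30.5; 40 mean ey mm 30.7;
```

View pics/s20.png

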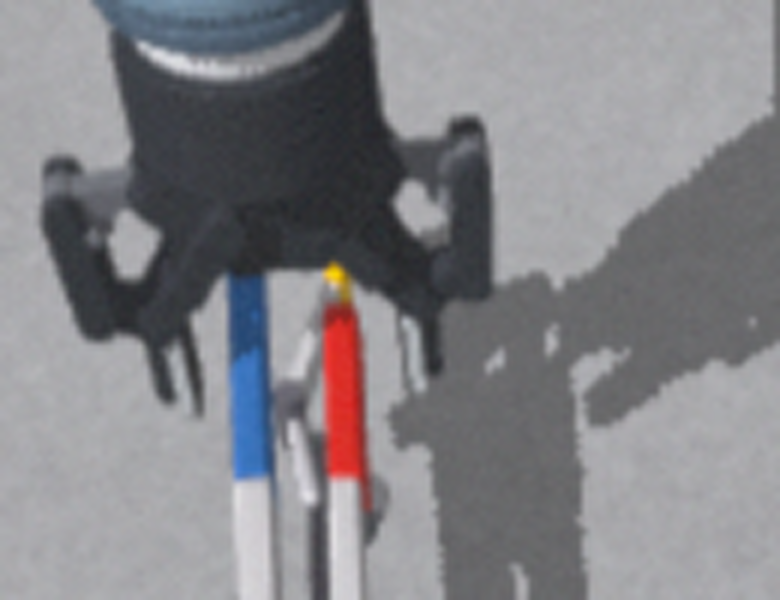

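The pliers stay locked with the pads clear of both handles: red at (343,390), blue at (250,390). Sliding back to the yellow tab.

```bash
python3 -m jog '[[[-10,0.5,0],[0,0,0],0.82],[[-25,1,0],[0,0,0],0.82],[[-40,1.5,0],[0,0,0],0.82],[[-50,1.5,0],[0,0,0],0.82],[[-55,1.5,0],[0,0,0],0.82],[[-55,1.5,0],[0,0,0],0.82],[[-55,1.5,0],[0,0,0],0.82]]'; python3 st.py
python3 -m jog '[[[0,0,0],[0,0,0],0.75],[[0,0,0],[0,0,0],0.65],[[0,0,0],[0,0,0],0.55],[[0,0,0],[0,0,0],0.55],[[0,0,0],[0,0,0],0.55]]'; python3 st.py;python3 - <<'E'
from h import *
redw('s21')
p,d=camera("top");cv2.imwrite("pics/top21.png",cv2.resize(p[160:280,220:380,::-1],None,fx=5,fy=5,interpolation=cv2.INTER_CUBIC))
E
```

```text
time_s: 13.37
eef_pos: [0.4971, -0.0406, 0.0977]
eef_rot: [-0.0, 0.972, -0.236, 0.002]
wrist_force: [-0.0, 0.2, -0.6]
opening: 0.816
t 13.37 tcp in handle frame mm [-54.4  16.3   2.7] turn left [-0.0011 -0.0038 -0.0032] F ex,ey,z [-0.12  0.15 -0.57] open 0.8162
time_s: 13.78
eef_pos: [0.4972, -0.0407, 0.0977]
eef_rot: [-0.0, 0.972, -0.236, 0.002]
wrist_force: [0.4, -0.6, 0.1]
opening: 0.552
t 13.78 tcp in handle frame mm [-54.2  16.3   2.7] turn left [-0.001  -0.0037 -0.0034] F ex,ey,z [ 0.57 -0.35  0.06] open 0.552
blue 263 10 mean ey mm 0.8; 20 mean ey mm 0.8; 30 mean ey mm 0.3; 40 mean ey mm 0.4; 
red 152 10 mean ey mm 31.2; 20 mean ey mm 31.1; 30 mean ey mm 30.5; 40 mean ey mm 30.4;
```

View pics/s21.png

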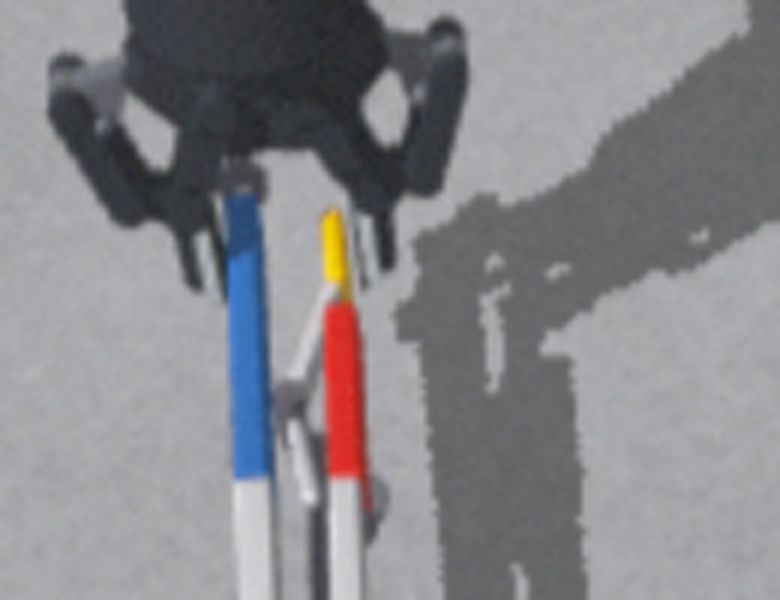

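View pics/top21.png

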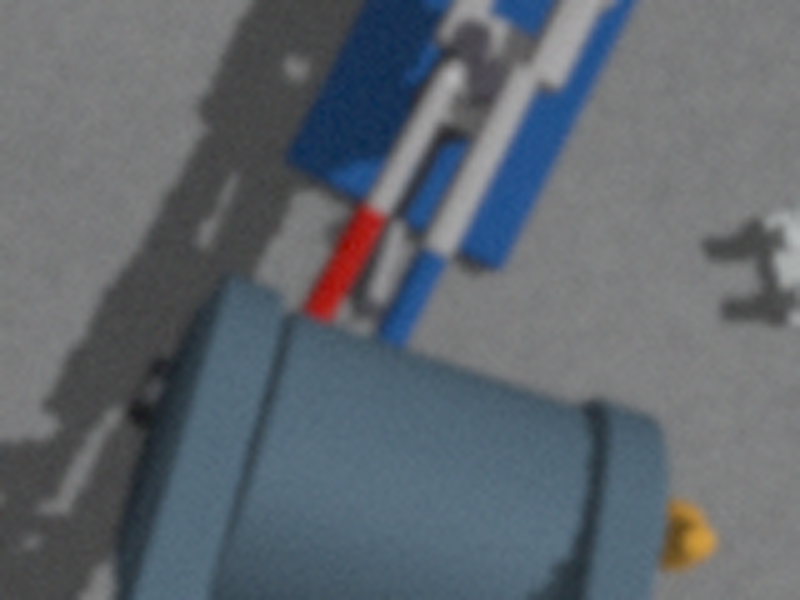

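The pads straddle the blue tail (245,230) and the yellow tab (335,250), clear of the red handle's end (340,300), and the pliers are still locked. Pinching in small steps.

```bash
python3 -m jog '[[[0,0.4,0],[0,0,0],0.53],[[0,0.8,0],[0,0,0],0.51],[[0,1.2,0],[0,0,0],0.50],[[0,1.2,0],[0,0,0],0.50],[[0,1.2,0],[0,0,0],0.50]]'; python3 st.py
python3 -m jog '[[[0,0.4,0],[0,0,0],0.49],[[0,0.8,0],[0,0,0],0.48],[[0,1.2,0],[0,0,0],0.47],[[0,1.2,0],[0,0,0],0.47],[[0,1.2,0],[0,0,0],0.47]]'; python3 st.py;python3 -c "
from h import *;redw('s22')"
```

```text
time_s: 14.3
eef_pos: [0.4966, -0.0417, 0.0977]
eef_rot: [-0.0, 0.972, -0.236, 0.002]
wrist_force: [-0.2, -0.1, -0.3]
opening: 0.502
t 14.3 tcp in handle frame mm [-54.3  15.1   2.7] turn left [-0.001  -0.0037 -0.0034] F ex,ey,z [-0.13 -0.21 -0.31] open 0.5019
time_s: 14.72
eef_pos: [0.496, -0.0427, 0.0977]
eef_rot: [-0.0, 0.972, -0.236, 0.002]
wrist_force: [-0.6, 0.4, 1.8]
opening: 0.472
t 14.72 tcp in handle frame mm [-54.3  13.9   2.7] turn left [-0.0011 -0.0036 -0.0034] F ex,ey,z [-0.67  0.09  1.8 ] open 0.472
blue 265 10 mean ey mm 0.5; 20 mean ey mm 0.8; 30 mean ey mm 0.5; 40 mean ey mm 0.5; 
red 156 10 mean ey mm 30.5; 20 mean ey mm 30.6; 30 mean ey mm 30.0; 40 mean ey mm 29.7;
```

View pics/s22.png

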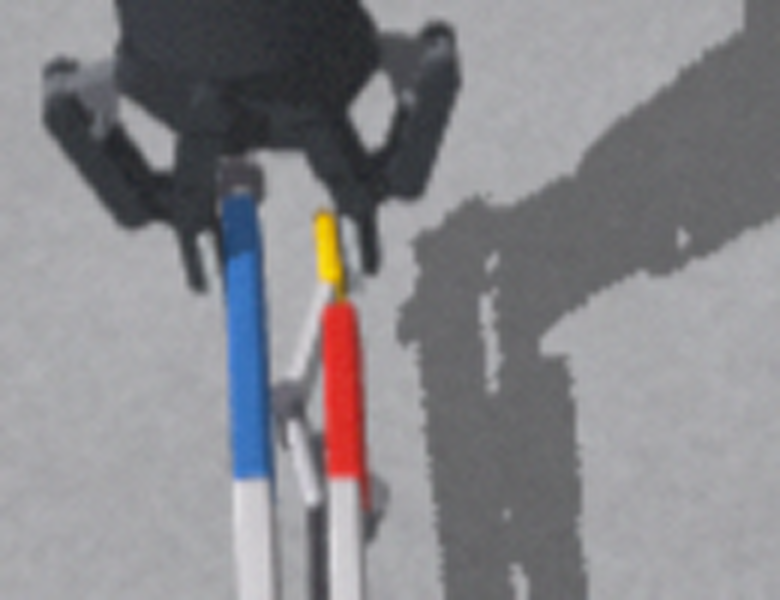

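The tab is moving, and the blue tail swung about 1 mm in the −ey direction, so I'll move the middle less on this step.

```bash
python3 -m jog '[[[0,0.2,0],[0,0,0],0.46],[[0,0.4,0],[0,0,0],0.45],[[0,0.7,0],[0,0,0],0.44],[[0,0.7,0],[0,0,0],0.44],[[0,0.7,0],[0,0,0],0.44]]'; python3 st.py;python3 -c "
from h import *;redw('s23')"
python3 -m jog '[[[0,0.4,0],[0,0,0],0.43],[[0,0.8,0],[0,0,0],0.42],[[0,1.2,0],[0,0,0],0.41],[[0,1.2,0],[0,0,0],0.41],[[0,1.2,0],[0,0,0],0.41]]'; python3 st.py;python3 -c "
from h import *;redw('s24')"
```

```text
time_s: 15.18
eef_pos: [0.4956, -0.0434, 0.0977]
eef_rot: [-0.0, 0.972, -0.236, 0.002]
wrist_force: [-0.7, 0.2, 0.8]
opening: 0.438
t 15.18 tcp in handle frame mm [-54.4  13.2   2.7] turn left [-0.001  -0.0035 -0.0034] F ex,ey,z [-0.74 -0.15  0.78] open 0.4377
blue 262 10 mean ey mm 0.8; 20 mean ey mm 0.8; 30 mean ey mm 0.5; 40 mean ey mm 0.4; 
red 155 10 mean ey mm 31.4; 20 mean ey mm 31.1; 30 mean ey mm 30.5; 40 mean ey mm 30.7; 
time_s: 15.65
eef_pos: [0.495, -0.0443, 0.0978]
eef_rot: [-0.0, 0.972, -0.236, 0.002]
wrist_force: [-1.8, 2.1, 3.4]
opening: 0.408
t 15.65 tcp in handle frame mm [-54.5  12.    2.8] turn left [-0.0011 -0.0032 -0.0034] F ex,ey,z [-2.61  1.06  3.41] open 0.4082
blue 262 10 mean ey mm 0.8; 20 mean ey mm 0.8; 30 mean ey mm 0.5; 40 mean ey mm 0.4; 
red 157 10 mean ey mm 32.5; 20 mean ey mm 31.9; 30 mean ey mm 31.5; 40 mean ey mm 30.9;
```

View pics/s24.png

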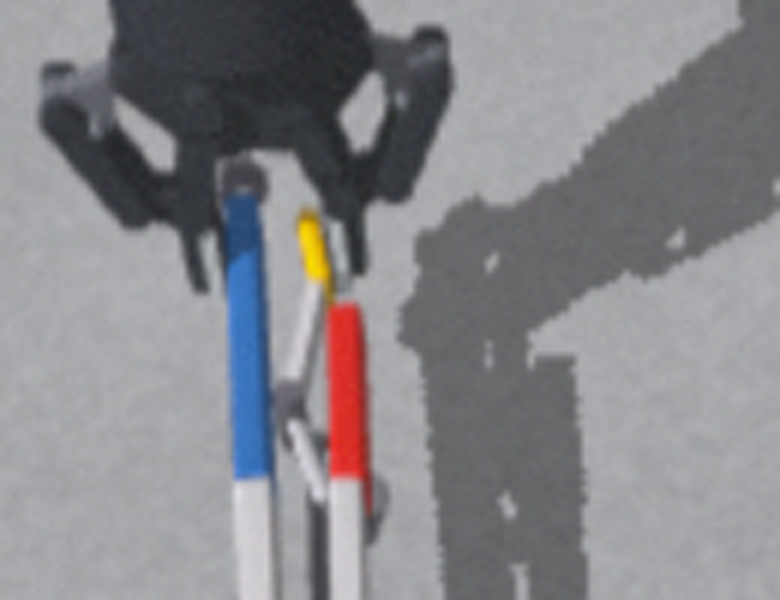

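The lever nose is pushing the red handle out now (31.3 to 32.5 mm), and the blue handle is back at rest. Continuing.

```bash
python3 -m jog '[[[0,0.4,0],[0,0,0],0.40],[[0,0.8,0],[0,0,0],0.39],[[0,1.2,0],[0,0,0],0.38],[[0,1.2,0],[0,0,0],0.38],[[0,1.2,0],[0,0,0],0.38]]'; python3 st.py;python3 -c "
from h import *;redw('s25')"
```

```text
time_s: 16.12
eef_pos: [0.4944, -0.0455, 0.0976]
eef_rot: [-0.0, 0.972, -0.237, 0.002]
wrist_force: [-0.9, 1.8, 0.8]
opening: 0.381
t 16.12 tcp in handle frame mm [-54.5  10.7   2.6] turn left [-0.001  -0.0032 -0.0036] F ex,ey,z [-1.6   1.2   0.81] open 0.3815
blue 261 10 mean ey mm 0.8; 20 mean ey mm 0.8; 30 mean ey mm 0.5; 40 mean ey mm 0.2; 
red 196 10 mean ey mm 55.9; 20 mean ey mm 53.9; 30 mean ey mm 51.4; 40 mean ey mm 48.8;
```

View pics/s25.png

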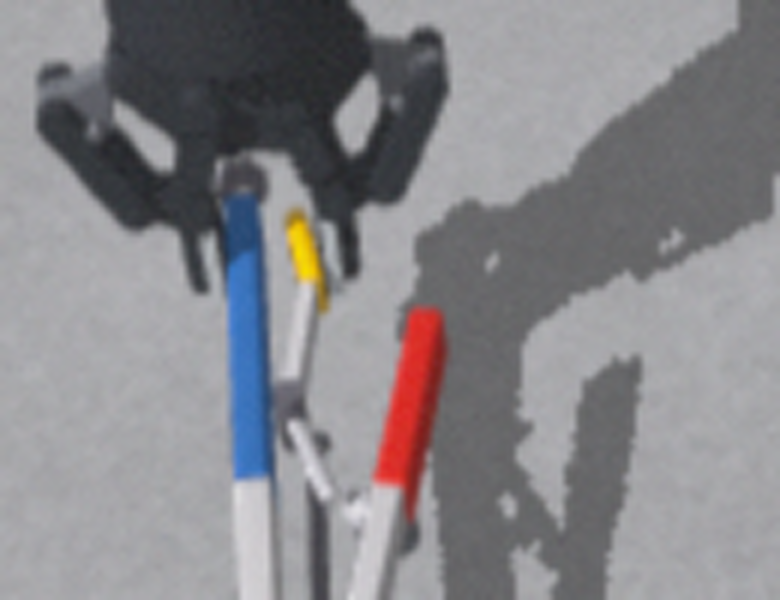

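The pliers sprang open: red at (410,400), open slant. Letting go, then lifting straight up.

```bash
python3 -m jog '[[[0,-1,0],[0,0,0],0.45],[[0,-2,0],[0,0,0],0.52],[[0,-4,0],[0,0,0],0.60],[[0,-5,0],[0,0,0],0.70],[[0,-5,0],[0,0,0],0.80],[[0,-5,0],[0,0,0],0.85],[[0,-5,0],[0,0,0],0.85]]'; python3 st.py
python3 -m jog '[[[0,0,-15],[0,0,0],0.85],[[0,0,-40],[0,0,0],0.85],[[0,0,-75],[0,0,0],0.85],[[-20,0,-110],[0,0,0],0.85],[[-50,0,-140],[0,0,0],0.85],[[-80,0,-150],[0,0,0],0.85],[[-80,0,-150],[0,0,0],0.85],[[-80,0,-150],[0,0,0],0.85]]'; python3 st.py; python3 - <<'E'
from h import *
redw('s26')
p,d=camera("scene");cv2.imwrite("pics/scene27.png",cv2.resize(p[120:310,90:340,::-1],None,fx=3,fy=3,interpolation=cv2.INTER_CUBIC))
p,d=camera("top");cv2.imwrite("pics/top27.png",p[:,:,::-1])
E
```

```text
time_s: 16.75
eef_pos: [0.4967, -0.0411, 0.0976]
eef_rot: [-0.0, 0.972, -0.236, 0.002]
wrist_force: [-0.0, -0.4, 0.3]
opening: 0.853
t 16.75 tcp in handle frame mm [-54.5  15.7   2.6] turn left [-0.001  -0.0033 -0.0035] F ex,ey,z [ 0.16 -0.35  0.32] open 0.8529
time_s: 17.42
eef_pos: [0.425, -0.0039, 0.2486]
eef_rot: [0.0, 0.972, -0.236, 0.003]
wrist_force: [-0.3, 0.1, -1.3]
opening: 0.85
t 17.42 tcp in handle frame mm [-135.2   16.1  153.6] turn left [-0.0015 -0.0068 -0.0026] F ex,ey,z [-0.32 -0.08 -1.28] open 0.8498
blue 260 10 mean ey mm 0.8; 20 mean ey mm 0.8; 30 mean ey mm 0.5; 40 mean ey mm 0.4; 
red 198 10 mean ey mm 56.9; 20 mean ey mm 54.4; 30 mean ey mm 51.9; 40 mean ey mm 49.8;
```

View pics/scene27.png

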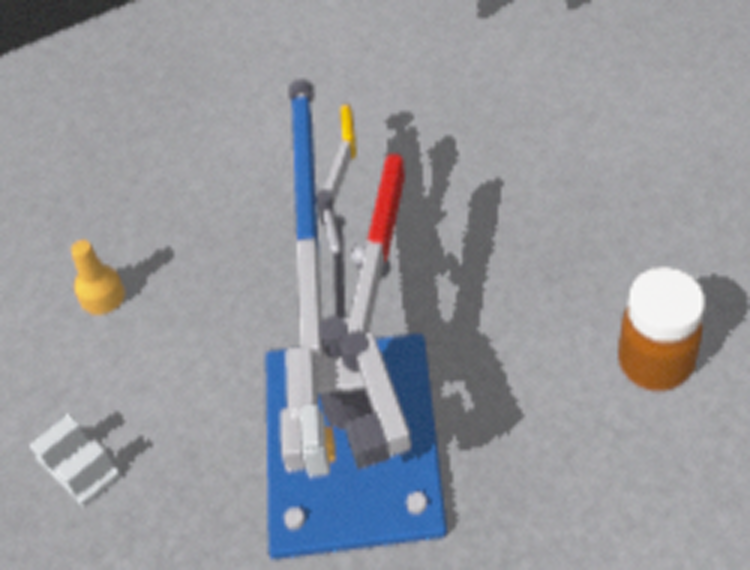

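View pics/top27.png

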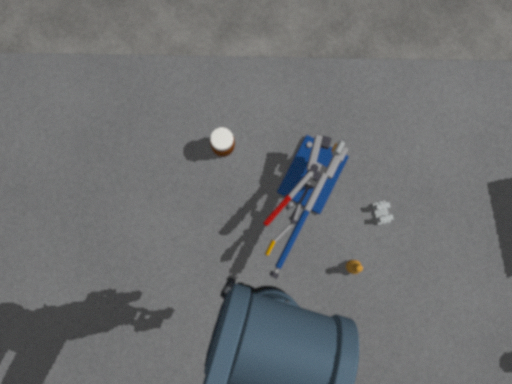

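The pliers are open and the lever is back at rest. The brass now shows only as a thin strip at the saddle (328,445), where it stood well proud before. The jar, burner tip and spare saddle haven't moved. Handing in.

```bash
python3 -c "
from bench import *
print(hand_in(), get_obs()['time_s'])"
```

```text
the job is handed in; nothing more can be done
the job is handed in; nothing more can be done
```

I pressed the bushing home and handed the job in at about 17.6 s of the 58 s allowed.

- **Squeeze:** I closed the handles in small steps, moving the fingers' middle along as they came in. They went over centre at about 44 mm across. A first try at about 48 mm had not locked: the red handle followed the fingers back out, so I squeezed further. They then stayed locked with the fingers clear, the red handle holding at about 31 mm.
- **Release:** I pinched the yellow tab towards the blue handle in steps until the pliers sprang open, then let go and lifted clear. I pulled it only until they opened, probably short of the lever's stop.

**Last checks**
- **Pliers:** they are open, the lever is back at rest and the blue handle has not moved.
- **Bushing:** it shows only a thin brass edge at the saddle, where it stood well proud before. I judged that by eye and did not measure its travel.
- **Bystanders:** the jar, burner tip and spare saddle look unmoved.
- **Forces:** the squeeze force could not be read directly. I judged it from how far the fingers lagged and from the wrist force, which stayed under about 8 N.
- **First contact:** on the first try the gripper met the handles about 10 mm lower than the second, with 6 to 8 N upwards. I took this for a knuckle resting on the red handle and raised the gripper. The same force came back at the new height, so it was more likely the pads dragging on the handles.
- **Swivel:** I did not measure it directly. The worst sideways wrist force was about 2.4 N, against the 8 N that counts as wrenching. The tail moved about 1 mm during the first part of the tab pinch, then came back.

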